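Fill the slide box with dishes like the sample

TASK

Slide the box's cover fully open, take the wooden modelling tool out of the bay and lay it on the round cork mat. One sample dish stands in the bay, round or square: leave it where it stands and set every dish of its shape that is out on the table upright in the bay, each centred on a free marked spot, square ones in line with the box, and leave all dishes of the other shape outside the box. Then slide the cover fully shut over them, without tipping the white jar over.

Things in the scene. Friction and masses are not known exactly. Their poses are not given: they have to be found in the camera images.
- box: Long low dark wooden slide box, fixed, 390 x 200 mm, 52 mm high. Its near half is the bay, an open compartment: inside 178 (x) x 180 mm (y), floor 8 mm above the table, walls 10 mm thick, 40 mm high. Origin: under the bay's centre, at table height. +x runs along the box from the bay to its closed far half (box from x = -99 to +291 mm), +y across it to the left.
- cover (a joint): Flat white plastic cover (192 x 186 x 6 mm) sliding along the box's +x in its rails, underside 40, top 46 mm above the table. 0 = shut, right over the bay; grows as it is pushed to +x; 0.188 = fully open, end stop, the bay clear. It stays where it is left; about 2.5 N moves it.
- cover_bar (a point): Centre of the steel bar that stands on the cover near its robot-side end: 14 mm thick along the box's x, 70 mm long along its y, from 46 to 74 mm above the table; this point lies 60 mm above the table. Moves with the cover (75 mm nearer the robot than the box's origin when shut).
- mat: Round cork mat, 140 mm across, 4 mm thick, fixed to the table; origin at its centre, at table height.
- bat: Round white plaster disc, 100 mm across and 8 mm thick, fixed to the table, with one dish on it; origin at its centre, at table height.
- stick_c (a point): Centre of a plain pale wooden modelling tool: a straight bar 110 mm long (its x), 18 mm wide (its y), 16 mm high. At the start it lies in the bay, roughly across it. Half height 8 mm.
- place1 (a point): One of the six places in the bay, marked by a pale 26 mm spot on its floor; this point lies on the floor, 8 mm above the table. In the box's frame x = -56, y = 39 mm (three rows 56 mm apart along x, two columns 78 mm apart along y).
- place2 (a point): One of the six places in the bay, marked by a pale 26 mm spot on its floor; this point lies on the floor, 8 mm above the table. In the box's frame x = -56, y = -39 mm (three rows 56 mm apart along x, two columns 78 mm apart along y).
- place3 (a point): One of the six places in the bay, marked by a pale 26 mm spot on its floor; this point lies on the floor, 8 mm above the table. In the box's frame x = 0, y = 39 mm (three rows 56 mm apart along x, two columns 78 mm apart along y).
- place4 (a point): One of the six places in the bay, marked by a pale 26 mm spot on its floor; this point lies on the floor, 8 mm above the table. In the box's frame x = 0, y = -39 mm (three rows 56 mm apart along x, two columns 78 mm apart along y).
- place5 (a point): One of the six places in the bay, marked by a pale 26 mm spot on its floor; this point lies on the floor, 8 mm above the table. In the box's frame x = 56, y = 39 mm (three rows 56 mm apart along x, two columns 78 mm apart along y).
- place6 (a point): One of the six places in the bay, marked by a pale 26 mm spot on its floor; this point lies on the floor, 8 mm above the table. In the box's frame x = 56, y = -39 mm (three rows 56 mm apart along x, two columns 78 mm apart along y).
- round0_c (a point): Centre of a round terracotta dish, 46 mm across, 26 mm high, half height 13 mm, straight-sided, nearly solid: the hollow on top is only 4 mm deep (one too near a wall to grasp can be dragged by pressing lightly on its top); it stands either in the bay at place 1, as the sample, or on the plaster disc.
- round1_c (a point): Centre of a round terracotta dish, 46 mm across, 26 mm high, half height 13 mm, straight-sided, nearly solid: the hollow on top is only 4 mm deep (one too near a wall to grasp can be dragged by pressing lightly on its top); on the table, or absent.
- round2_c (a point): Centre of a round terracotta dish, 46 mm across, 26 mm high, half height 13 mm, straight-sided, nearly solid: the hollow on top is only 4 mm deep (one too near a wall to grasp can be dragged by pressing lightly on its top); on the table, or absent.
- round3_c (a point): Centre of a round terracotta dish, 46 mm across, 26 mm high, half height 13 mm, straight-sided, nearly solid: the hollow on top is only 4 mm deep (one too near a wall to grasp can be dragged by pressing lightly on its top); on the table, or absent.
- round4_c (a point): Centre of a round terracotta dish, 46 mm across, 26 mm high, half height 13 mm, straight-sided, nearly solid: the hollow on top is only 4 mm deep (one too near a wall to grasp can be dragged by pressing lightly on its top); on the table, or absent.
- square0_c (a point): Centre of a square terracotta dish, 44 x 44 mm, 26 mm high, half height 13 mm, sides along its x and y, nearly solid: the hollow on top is only 4 mm deep (one too near a wall to grasp can be dragged by pressing lightly on its top); it stands either in the bay at place 1, as the sample, or on the plaster disc.
- square1_c (a point): Centre of a square terracotta dish, 44 x 44 mm, 26 mm high, half height 13 mm, sides along its x and y, nearly solid: the hollow on top is only 4 mm deep (one too near a wall to grasp can be dragged by pressing lightly on its top); on the table, or absent.
- square2_c (a point): Centre of a square terracotta dish, 44 x 44 mm, 26 mm high, half height 13 mm, sides along its x and y, nearly solid: the hollow on top is only 4 mm deep (one too near a wall to grasp can be dragged by pressing lightly on its top); on the table, or absent.
- square3_c (a point): Centre of a square terracotta dish, 44 x 44 mm, 26 mm high, half height 13 mm, sides along its x and y, nearly solid: the hollow on top is only 4 mm deep (one too near a wall to grasp can be dragged by pressing lightly on its top); on the table, or absent.
- square4_c (a point): Centre of a square terracotta dish, 44 x 44 mm, 26 mm high, half height 13 mm, sides along its x and y, nearly solid: the hollow on top is only 4 mm deep (one too near a wall to grasp can be dragged by pressing lightly on its top); on the table, or absent.
- jar: Bystander: small closed white jar, 48 mm across, 55 mm high; origin under its centre.
- weight: Bystander: small dark steel weight, 44 mm across, 38 mm high; origin under its centre.
Mind the look-alikes: they are no part of the job. What is shaped like the part that bears round4_c but pink or yellow is not meant.

How it is judged:
On the way, in this order (a step that is already met when the one before it is completed fails the run):
1. the cover is fully open (value of joint cover above 0.17 m), for 0.2 s.
2. with the cover open, the tool lies on the mat and all dishes of the sample's shape stand on the marked places (((((horizontal distance between round0_c and place1 below 0.012 m or horizontal distance between round0_c and place2 below 0.012 m or horizontal distance between round0_c and place3 below 0.012 m or horizontal distance between round0_c and place4 below 0.012 m or horizontal distance between round0_c and place5 below 0.012 m or horizontal distance between round0_c and place6 below 0.012 m) and height (world z) of round0_c below 0.027 m and angle between round0_c's own z axis and vertical below 0.15 rad) and distance of round0_c from where it was at the start of the episode below 0.03 m and ((horizontal distance between round1_c and place1 below 0.012 m or horizontal distance between round1_c and place2 below 0.012 m or horizontal distance between round1_c and place3 below 0.012 m or horizontal distance between round1_c and place4 below 0.012 m or horizontal distance between round1_c and place5 below 0.012 m or horizontal distance between round1_c and place6 below 0.012 m) and height (world z) of round1_c below 0.027 m and angle between round1_c's own z axis and vertical below 0.15 rad) and ((horizontal distance between round2_c and place1 below 0.012 m or horizontal distance between round2_c and place2 below 0.012 m or horizontal distance between round2_c and place3 below 0.012 m or horizontal distance between round2_c and place4 below 0.012 m or horizontal distance between round2_c and place5 below 0.012 m or horizontal distance between round2_c and place6 below 0.012 m) and height (world z) of round2_c below 0.027 m and angle between round2_c's own z axis and vertical below 0.15 rad) and ((horizontal distance between round3_c and place1 below 0.012 m or horizontal distance between round3_c and place2 below 0.012 m or horizontal distance between round3_c and place3 below 0.012 m or horizontal distance between round3_c and place4 below 0.012 m or horizontal distance between round3_c and place5 below 0.012 m or horizontal distance between round3_c and place6 below 0.012 m) and height (world z) of round3_c below 0.027 m and angle between round3_c's own z axis and vertical below 0.15 rad) and ((horizontal distance between round4_c and place1 below 0.012 m or horizontal distance between round4_c and place2 below 0.012 m or horizontal distance between round4_c and place3 below 0.012 m or horizontal distance between round4_c and place4 below 0.012 m or horizontal distance between round4_c and place5 below 0.012 m or horizontal distance between round4_c and place6 below 0.012 m) and height (world z) of round4_c below 0.027 m and angle between round4_c's own z axis and vertical below 0.15 rad) and horizontal distance between each of square0_c, square1_c, square2_c, square3_c, square4_c and box above 0.115 m) or (((horizontal distance between square0_c and place1 below 0.012 m or horizontal distance between square0_c and place2 below 0.012 m or horizontal distance between square0_c and place3 below 0.012 m or horizontal distance between square0_c and place4 below 0.012 m or horizontal distance between square0_c and place5 below 0.012 m or horizontal distance between square0_c and place6 below 0.012 m) and height (world z) of square0_c below 0.027 m and angle between square0_c's own z axis and vertical below 0.15 rad and (angle between the x axis of square0_c and the x axis of box, either way round below 0.2 rad or angle between the x axis of square0_c and the y axis of box, either way round below 0.2 rad)) and distance of square0_c from where it was at the start of the episode below 0.03 m and ((horizontal distance between square1_c and place1 below 0.012 m or horizontal distance between square1_c and place2 below 0.012 m or horizontal distance between square1_c and place3 below 0.012 m or horizontal distance between square1_c and place4 below 0.012 m or horizontal distance between square1_c and place5 below 0.012 m or horizontal distance between square1_c and place6 below 0.012 m) and height (world z) of square1_c below 0.027 m and angle between square1_c's own z axis and vertical below 0.15 rad and (angle between the x axis of square1_c and the x axis of box, either way round below 0.2 rad or angle between the x axis of square1_c and the y axis of box, either way round below 0.2 rad)) and ((horizontal distance between square2_c and place1 below 0.012 m or horizontal distance between square2_c and place2 below 0.012 m or horizontal distance between square2_c and place3 below 0.012 m or horizontal distance between square2_c and place4 below 0.012 m or horizontal distance between square2_c and place5 below 0.012 m or horizontal distance between square2_c and place6 below 0.012 m) and height (world z) of square2_c below 0.027 m and angle between square2_c's own z axis and vertical below 0.15 rad and (angle between the x axis of square2_c and the x axis of box, either way round below 0.2 rad or angle between the x axis of square2_c and the y axis of box, either way round below 0.2 rad)) and ((horizontal distance between square3_c and place1 below 0.012 m or horizontal distance between square3_c and place2 below 0.012 m or horizontal distance between square3_c and place3 below 0.012 m or horizontal distance between square3_c and place4 below 0.012 m or horizontal distance between square3_c and place5 below 0.012 m or horizontal distance between square3_c and place6 below 0.012 m) and height (world z) of square3_c below 0.027 m and angle between square3_c's own z axis and vertical below 0.15 rad and (angle between the x axis of square3_c and the x axis of box, either way round below 0.2 rad or angle between the x axis of square3_c and the y axis of box, either way round below 0.2 rad)) and ((horizontal distance between square4_c and place1 below 0.012 m or horizontal distance between square4_c and place2 below 0.012 m or horizontal distance between square4_c and place3 below 0.012 m or horizontal distance between square4_c and place4 below 0.012 m or horizontal distance between square4_c and place5 below 0.012 m or horizontal distance between square4_c and place6 below 0.012 m) and height (world z) of square4_c below 0.027 m and angle between square4_c's own z axis and vertical below 0.15 rad and (angle between the x axis of square4_c and the x axis of box, either way round below 0.2 rad or angle between the x axis of square4_c and the y axis of box, either way round below 0.2 rad)) and horizontal distance between each of round0_c, round1_c, round2_c, round3_c, round4_c and box above 0.115 m)) and horizontal distance between stick_c and mat below 0.065 m and height (world z) of stick_c below 0.025 m and value of joint cover above 0.15 m), for 0.2 s.
3. the cover is shut over them (value of joint cover below 0.008 m), for 0.2 s.
At the end, for the whole second after the job is handed in: Cover shut to 8 mm; sample (moved under 30 mm) and all dishes of its shape upright, within 12 mm of a marked place each, square ones in line to 0.2 rad; other dishes over 115 mm from the bay's centre; wooden tool's centre within 65 mm of the mat's centre (((((horizontal distance between round0_c and place1 below 0.012 m or horizontal distance between round0_c and place2 below 0.012 m or horizontal distance between round0_c and place3 below 0.012 m or horizontal distance between round0_c and place4 below 0.012 m or horizontal distance between round0_c and place5 below 0.012 m or horizontal distance between round0_c and place6 below 0.012 m) and height (world z) of round0_c below 0.027 m and angle between round0_c's own z axis and vertical below 0.15 rad) and distance of round0_c from where it was at the start of the episode below 0.03 m and ((horizontal distance between round1_c and place1 below 0.012 m or horizontal distance between round1_c and place2 below 0.012 m or horizontal distance between round1_c and place3 below 0.012 m or horizontal distance between round1_c and place4 below 0.012 m or horizontal distance between round1_c and place5 below 0.012 m or horizontal distance between round1_c and place6 below 0.012 m) and height (world z) of round1_c below 0.027 m and angle between round1_c's own z axis and vertical below 0.15 rad) and ((horizontal distance between round2_c and place1 below 0.012 m or horizontal distance between round2_c and place2 below 0.012 m or horizontal distance between round2_c and place3 below 0.012 m or horizontal distance between round2_c and place4 below 0.012 m or horizontal distance between round2_c and place5 below 0.012 m or horizontal distance between round2_c and place6 below 0.012 m) and height (world z) of round2_c below 0.027 m and angle between round2_c's own z axis and vertical below 0.15 rad) and ((horizontal distance between round3_c and place1 below 0.012 m or horizontal distance between round3_c and place2 below 0.012 m or horizontal distance between round3_c and place3 below 0.012 m or horizontal distance between round3_c and place4 below 0.012 m or horizontal distance between round3_c and place5 below 0.012 m or horizontal distance between round3_c and place6 below 0.012 m) and height (world z) of round3_c below 0.027 m and angle between round3_c's own z axis and vertical below 0.15 rad) and ((horizontal distance between round4_c and place1 below 0.012 m or horizontal distance between round4_c and place2 below 0.012 m or horizontal distance between round4_c and place3 below 0.012 m or horizontal distance between round4_c and place4 below 0.012 m or horizontal distance between round4_c and place5 below 0.012 m or horizontal distance between round4_c and place6 below 0.012 m) and height (world z) of round4_c below 0.027 m and angle between round4_c's own z axis and vertical below 0.15 rad) and horizontal distance between each of square0_c, square1_c, square2_c, square3_c, square4_c and box above 0.115 m) or (((horizontal distance between square0_c and place1 below 0.012 m or horizontal distance between square0_c and place2 below 0.012 m or horizontal distance between square0_c and place3 below 0.012 m or horizontal distance between square0_c and place4 below 0.012 m or horizontal distance between square0_c and place5 below 0.012 m or horizontal distance between square0_c and place6 below 0.012 m) and height (world z) of square0_c below 0.027 m and angle between square0_c's own z axis and vertical below 0.15 rad and (angle between the x axis of square0_c and the x axis of box, either way round below 0.2 rad or angle between the x axis of square0_c and the y axis of box, either way round below 0.2 rad)) and distance of square0_c from where it was at the start of the episode below 0.03 m and ((horizontal distance between square1_c and place1 below 0.012 m or horizontal distance between square1_c and place2 below 0.012 m or horizontal distance between square1_c and place3 below 0.012 m or horizontal distance between square1_c and place4 below 0.012 m or horizontal distance between square1_c and place5 below 0.012 m or horizontal distance between square1_c and place6 below 0.012 m) and height (world z) of square1_c below 0.027 m and angle between square1_c's own z axis and vertical below 0.15 rad and (angle between the x axis of square1_c and the x axis of box, either way round below 0.2 rad or angle between the x axis of square1_c and the y axis of box, either way round below 0.2 rad)) and ((horizontal distance between square2_c and place1 below 0.012 m or horizontal distance between square2_c and place2 below 0.012 m or horizontal distance between square2_c and place3 below 0.012 m or horizontal distance between square2_c and place4 below 0.012 m or horizontal distance between square2_c and place5 below 0.012 m or horizontal distance between square2_c and place6 below 0.012 m) and height (world z) of square2_c below 0.027 m and angle between square2_c's own z axis and vertical below 0.15 rad and (angle between the x axis of square2_c and the x axis of box, either way round below 0.2 rad or angle between the x axis of square2_c and the y axis of box, either way round below 0.2 rad)) and ((horizontal distance between square3_c and place1 below 0.012 m or horizontal distance between square3_c and place2 below 0.012 m or horizontal distance between square3_c and place3 below 0.012 m or horizontal distance between square3_c and place4 below 0.012 m or horizontal distance between square3_c and place5 below 0.012 m or horizontal distance between square3_c and place6 below 0.012 m) and height (world z) of square3_c below 0.027 m and angle between square3_c's own z axis and vertical below 0.15 rad and (angle between the x axis of square3_c and the x axis of box, either way round below 0.2 rad or angle between the x axis of square3_c and the y axis of box, either way round below 0.2 rad)) and ((horizontal distance between square4_c and place1 below 0.012 m or horizontal distance between square4_c and place2 below 0.012 m or horizontal distance between square4_c and place3 below 0.012 m or horizontal distance between square4_c and place4 below 0.012 m or horizontal distance between square4_c and place5 below 0.012 m or horizontal distance between square4_c and place6 below 0.012 m) and height (world z) of square4_c below 0.027 m and angle between square4_c's own z axis and vertical below 0.15 rad and (angle between the x axis of square4_c and the x axis of box, either way round below 0.2 rad or angle between the x axis of square4_c and the y axis of box, either way round below 0.2 rad)) and horizontal distance between each of round0_c, round1_c, round2_c, round3_c, round4_c and box above 0.115 m)) and horizontal distance between stick_c and mat below 0.065 m and height (world z) of stick_c below 0.025 m and value of joint cover below 0.008 m); the robot touches nothing.
It fails at once if the white jar is tipped over (angle between jar's own z axis and vertical above 0.8 rad).
Of round1, round2, round3, round4 only 3 to 4 are there at a start; the rules pass over those that are not, and their reading is None.
Of square1, square2, square3, square4 only 3 to 4 are there at a start; the rules pass over those that are not, and their reading is None.
At some moment in a run one of round1, round2, round3, round4, square1, square2, square3, square4, stick may be knocked a few centimetres aside while the robot is not near it.
Once in a run the grip may slacken for a moment while it holds something.
It also fails if it takes over 210 s, if anything falls off the work surface, if the arm or the gripper's body presses on something with over 40 N, if the wrist force passes 120 N, or if a joint passes its speed limit or range.

ROBOT

A 6-joint arm with a two-finger parallel gripper is mounted at the origin on the work surface. World frame = base frame: x ahead of the robot, y to its left, z up, the work surface at z = 0. Lengths are in m, angles in rad, forces in N, time in s.
With the tool pointing down it reaches from about 0.35 to 0.975 m from the base axis. Payload 4.9 kg.
Tool frame: the origin (TCP) lies on the mounting face of the last link; the fingertips stand 173 mm ahead of it and the grasp point (between the pads) lies 155 mm ahead of it; z points along the fingers, y is the line along which they close (so a half turn about z gives the same grasp; the last joint's range is limited). The gripper opens to 85 mm and grips with 20 to 120 N. Pads are 22 mm wide; open, the fingers measure 114 mm over their backs; the gripper's body (76 mm by 85 mm) begins 54 mm behind the grasp point. The pads swing forward as they close: fully open they stand 13 mm farther back than shut.
Start: joints at [-1.348, 0.053, 1.613, -0, 1.476, -0.119], TCP at [0.209, -0.589, 0.405] pointing down, gripper open.
Joint ranges: [-3.01, 3.01], [-1.01, 2.22], [0.06, 2.58], [-1.02, 4.17], [0.09, 2.62], [-3.14, 3.14]. Speed limits (rad/s): [2.57, 2.57, 3.14, 3.14, 3.14, 3.14].

INTERFACE

Orientations are given as a rotation vector (axis times angle).
In Python, from station import monitor, eyes, finish_job gives the robot as it stands. The module is installed in compiled form; this text tells all that it offers.
- The arm moves only by the tool step_arm, never from a script. Its argument "commands" is a list of rows, each a list of 3 entries, a list of its own where there are three numbers: the opening in per cent of the stroke, from 0 (shut) to 100 (fully open), then the shift along the tool's x, y, z in mm, then the turn about the tool's z in degrees. In form: [[hand, [x, y, z], yaw], ...]. A call has 1 to 12 rows; each row is the pose to reach, as a shift and turn from the pose commanded when the call began, along the tool's axes at that moment; what a row does not reach only later rows make up. A row lasts 1/8 s, in which the tool goes at most 62.5 mm and 10.7 degrees, less where a joint would pass 70% of its speed; a pose out of reach is approached as far as the arm can. A call with a gripper value outside its range is refused whole. The fingers move at their own pace and stop on an object; "squeeze" is the grip in N (left out, the last holds). Time passes only in rows, so rows that repeat a pose let the fingers close. It gives the time, the measured TCP pose, the force, the opening and the grip force at its end, in the units of the state.
- monitor.get_obs(): the state, without advancing time (a new reading comes with each control period).
- eyes.get_image(name): name is "side" or "top"; returns the picture (480x640x3 uint8, red, green, blue); there is no depth.
- eyes.camera_info(name): a dict with "camera_matrix" (3x3 intrinsics, pixels), "extrinsics" (4x4, takes a point from camera to world coordinates). Camera axes: x right, y down, z forward; pixel columns grow to the right and rows downward; lengths in m; the calibration is good to about 2 mm. A picture is of the moment at which its call begins. camera_info takes no time and is no camera call.
- finish_job(): hands the job in; it is judged then, once.
The state is a dict: "t": time; "q": joint angles; "dq": joint speeds; "effort": joint torques, N m; "tool_pos": TCP position; "tool_rot": TCP orientation; "contact_force": force on the tool from outside, world axes, zero at the start; "wrist_torque": the same for the moment, N m; "opening": finger opening in m; "grip_force": force on a finger pad.
Only numpy, scipy, OpenCV 4.12 (cv2) and the standard library are available. Lean on these libraries where they do the work, as an engineer would, in place of code of your own. Each camera call takes 0.05 s, during which the arm holds its last target. There are 200 camera calls.

## Working session

There is one attempt and no reset: what is moved stays moved. The work goes in short steps, Python scripts to look and compute and a tool call to move; the robot and the scene stay as the last step left them, time stands still between calls to the robot, and variables do not carry over. Pictures are saved under pics/ and viewed, at most 14 in all, crops included, and the job is handed in when it is done.

Besides the shell and the picture viewer there is one more tool, called after "Request:" as name(argument=value, ...), one argument or row to a line, values as JSON. step_arm: Moves the arm, as the interface text tells. Its arguments: {"type":"object","properties":{"commands":{"type":"array"},"squeeze":{"type":"number"}},"required":["commands"]}

```bash
mkdir -p pics; ls; python3 - <<'E'
from station import monitor, eyes
import cv2, numpy as np
o=monitor.get_obs()
for k in o: print(k,np.round(o[k],3))
for n in("top","side"):
    cv2.imwrite(f"pics/{n}0.png",eyes.get_image(n)[:,:,::-1]); c=eyes.camera_info(n); print(n,np.round(c["camera_matrix"],1).tolist(),np.round(c["extrinsics"],3).tolist())
E
```

```text
pics
t 0.0
q [-1.348  0.053  1.614  0.     1.476 -0.119]
dq [-0.002  0.001  0.001  0.001 -0.001 -0.   ]
effort [ 3.0000e-03 -3.9368e+01 -3.7017e+01  0.0000e+00  7.0000e-03  0.0000e+00]
tool_pos [ 0.209 -0.589  0.403]
tool_rot [-3.094 -0.534  0.   ]
contact_force [ 0.081 -0.82   0.506]
wrist_torque [0.017 0.062 0.015]
grip_force 0.0
opening 0.086
top [[471.3, 0.0, 318.1], [0.0, 471.3, 239.2], [0.0, 0.0, 1.0]] [[-0.056, -0.966, 0.251, 0.24], [-0.998, 0.054, -0.016, 0.004], [0.002, -0.251, -0.968, 1.077], [0.0, 0.0, 0.0, 1.0]]
side [[617.4, 0.0, 317.5], [0.0, 617.4, 249.6], [0.0, 0.0, 1.0]] [[-0.696, -0.463, 0.549, -0.232], [-0.718, 0.465, -0.518, 0.682], [-0.016, -0.755, -0.656, 0.953], [0.0, 0.0, 0.0, 1.0]]
```

View pics/top0.png

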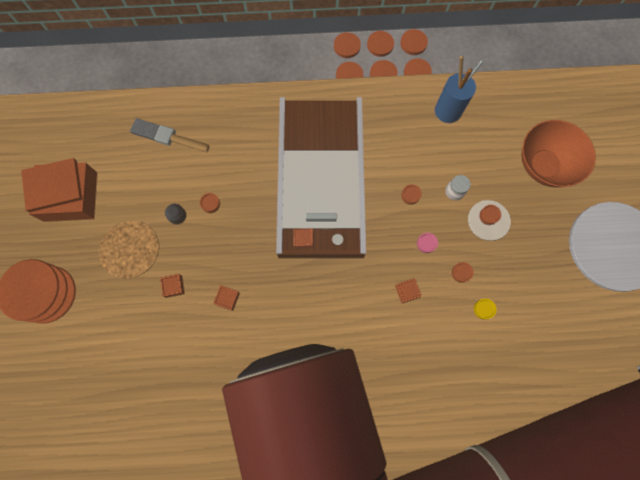

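View pics/side0.png

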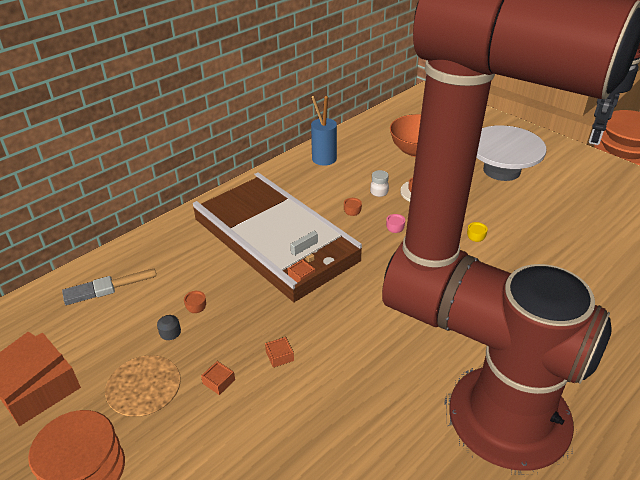

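The top view shows the sample is square, at place 1 (303,238), with the place 2 spot at (338,239) and the cover part open (bar at 321,217). Square dishes lie at (172,285), (227,298) and (408,290). There are rounds at (210,203), (411,194), (462,272) and one on the bat at (490,214); the jar is at (458,188) and the mat at (129,249). The side view agrees, and the arm may hide more of the table.

```bash
cat > h.py <<'E'
from station import monitor, eyes
import cv2, numpy as np
from scipy.spatial.transform import Rotation as R
def p2w(n,u,v,z):
    c=eyes.camera_info(n); K=np.array(c["camera_matrix"]); T=np.array(c["extrinsics"])
    d=T[:3,:3]@np.linalg.solve(K,[u,v,1.]); return (T[:3,3]+d*(z-T[2,3])/d[2])[:2]
def w2p(n,p):
    c=eyes.camera_info(n); K=np.array(c["camera_matrix"]); T=np.array(c["extrinsics"])
    q=K@(T[:3,:3].T@(np.array(p)-T[:3,3])); return q[:2]/q[2]
def blobs(im,lo,hi,amin,amax=1e5):
    h=cv2.cvtColor(im,cv2.COLOR_RGB2HSV); m=cv2.inRange(h,np.array(lo),np.array(hi))
    m=cv2.morphologyEx(m,cv2.MORPH_CLOSE,np.ones((3,3),np.uint8))
    cs,_=cv2.findContours(m,cv2.RETR_EXTERNAL,cv2.CHAIN_APPROX_NONE)
    out=[]
    for c in cs:
        a=cv2.contourArea(c)
        if amin<a<amax:
            M=cv2.moments(c); out.append((M["m10"]/M["m00"],M["m01"]/M["m00"],a,c))
    return out
def rect_w(n,c,z):
    w=np.array([p2w(n,*q,z) for q in c[:,0,:]])*1000
    (cx,cy),(a,b),ang=cv2.minAreaRect(w.astype(np.float32)); return cx/1000,cy/1000,a,b,ang
def yaw_now(o): # direction (deg, world) of tool y, mod 180
    y=R.from_rotvec(o["tool_rot"]).as_matrix()[:,1]; return np.degrees(np.arctan2(y[1],y[0]))
def go(x,y,z=None,ydir=None):
    """shift in tool mm + yaw deg to bring grasp point to x,y,z with closing line at ydir deg world"""
    o=monitor.get_obs(); M=R.from_rotvec(o["tool_rot"]).as_matrix(); g=np.array(o["tool_pos"])+M[:,2]*.155
    d=np.array([x-g[0],y-g[1],0 if z is None else z-g[2]])
    s=np.round(M.T@d*1000,1)
    # turning +about tool z (down) lowers world yaw
    t=None
    if ydir is not None: t=round(-((ydir-yaw_now(o)+90)%180-90),1)
    print("go",(round(x,3),round(y,3),z,ydir),"shift",s.tolist(),"yaw",t,"| grasp",np.round(g,3),"ydir",round(yaw_now(o),1),"t",o["t"])
E
python3 - <<'E'
from h import *
im=cv2.imread("pics/top0.png")[:,:,::-1].copy()
for u,v in[(172,285),(227,298),(303,238),(210,203),(462,272),(321,216)]: print(cv2.cvtColor(im,cv2.COLOR_RGB2HSV)[v,u], end=' ')
print()
for u,v,a,c in blobs(im,(4,165,90),(9,255,255),100,900):
    r=rect_w("top",c,.013); print((round(u),round(v)),a,np.round(p2w("top",u,v,.013),3),"rect",np.round(r,3),"fill",round(a/cv2.minAreaRect(c)[1][0]/cv2.minAreaRect(c)[1][1],2))
print("spot2",p2w("top",338,239,.008),"sample",p2w("top",303,238,.021),"bar",p2w("top",321,217,.06))
for u,v in[(278,258),(367,257),(363,98),(281,98)]: print(np.round(p2w("top",u,v,.052),3))
print("mat",p2w("top",129,249,.004))
go(.4,-.0,.2,90)
E
```

```text
[ 10 165 150] [ 10 166 152] [ 10 158 152] [  9 160 151] [ 10 160 151] [ 40  10 151] 
(48, 192) 678.5 [0.668 0.626] rect [  0.671   0.628 127.388  87.524  64.131] fill 0.36
(380, 39) 115.0 [ 1.049 -0.205] rect [ 1.044 -0.205 50.678 63.28   8.967] fill 0.29
(413, 37) 142.5 [ 1.051 -0.293] rect [ 1.041 -0.29  51.405 64.78  41.036] fill 0.34
spot2 [ 0.51530935 -0.05995361] sample [0.51888231 0.02161823] bar [ 0.5552685  -0.02195464]
[0.468 0.079]
[ 0.459 -0.119]
[ 0.855 -0.142]
[0.866 0.058]
mat [0.51954075 0.42930856]
go (0.4, -0.0, 0.2, 90) shift [376.8, -490.3, 49.6] yaw 19.6 | grasp [ 0.209 -0.588  0.249] ydir -70.4 t 0.1
```

```bash
python3 -c "
from h import *
go(.512,-.02,.249,87); go(.512,-.02,.074,87)"
```

```text
go (0.512, -0.02, 0.249, 87) shift [475.6, -434.0, 0.5] yaw 22.6 | grasp [ 0.209 -0.588  0.249] ydir -70.4 t 0.1
go (0.512, -0.02, 0.074, 87) shift [475.6, -433.7, 175.5] yaw 22.6 | grasp [ 0.209 -0.588  0.249] ydir -70.4 t 0.1
```

Request:
step_arm(
  commands=[
    [0, [474.5, -434, 0], 22.6],
    [0, [474.5, -434, 0], 22.6],
    [0, [474.5, -434, 0], 22.6],
    [0, [474.5, -434, 0], 22.6],
    [0, [474.5, -434, 0], 22.6],
    [0, [474.5, -434, 0], 22.6],
    [0, [474.5, -434, 0], 22.6],
    [0, [474.5, -434, 0], 22.6],
    [0, [474.5, -434, 0], 22.6],
    [0, [474.5, -434, 0], 22.6],
    [0, [474.5, -434, 0], 22.6],
    [0, [474.5, -434, 0], 22.6],
  ],
)

```text
t: 1.6
tool_pos: [0.5112, -0.0203, 0.4042]
tool_rot: [3.14, -0.08, -0.002]
contact_force: [0.3, -0.9, -0.3]
opening: 0.0001
grip_force: 0.0
```

Request:
step_arm(
  commands=[
    [0, [0, 0, 60], 0],
    [0, [0, 0, 120], 0],
    [0, [0, 0, 160], 0],
    [0, [0, 0, 174], 0],
    [0, [0, 0, 174], 0],
    [0, [15, 0, 174], 0],
    [0, [30, 0, 174], 0],
    [0, [40, 0, 174], 0],
  ],
)

```text
t: 2.6
tool_pos: [0.5526, -0.0232, 0.2321]
tool_rot: [3.14, -0.082, 0.002]
contact_force: [-3.2, -0.9, 2.5]
opening: -0.0001
grip_force: 1.5
```

```bash
python3 -c "
from h import *
cv2.imwrite('pics/top1.png',eyes.get_image('top')[60:460,60:600,::-1])
im=eyes.get_image('side');cv2.imwrite('pics/side1.png',im[150:330,180:400,::-1].repeat(2,0).repeat(2,1))"
```

```text
(no output)
```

View pics/side1.png

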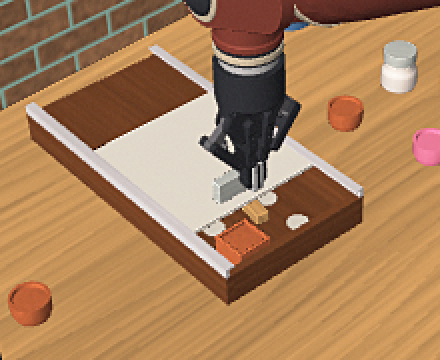

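The fingers are behind the bar and the cover is moving; the spots, the end of the tool and the sample are coming into view.

Request:
step_arm(
  commands=[
    [0, [18, 0, 0], 0],
    [0, [36, 0, 0], 0],
    [0, [54, 0, 0], 0],
    [0, [72, 0, 0], 0],
    [0, [90, 0, 0], 0],
    [0, [100, 0, 0], 0],
    [0, [106, 0, 0], 0],
    [0, [110, 0, 0], 0],
    [0, [113, 0, 0], 0],
  ],
)

```text
t: 3.82
tool_pos: [0.6637, -0.0289, 0.2304]
tool_rot: [-3.14, 0.083, 0.001]
contact_force: [-1.7, -0.6, -0.2]
opening: -0.0002
grip_force: 1.3
```

Request:
step_arm(
  commands=[
    [0, [3, 0, 0], 0],
    [0, [6, 0, 0], 0],
    [0, [8, 0, 0], 0],
    [0, [10, 0, 0], 0],
  ],
)

```text
t: 4.32
tool_pos: [0.6713, -0.0292, 0.2304]
tool_rot: [-3.14, 0.082, 0.023]
contact_force: [-24.9, 1.0, 14.9]
opening: -0.0002
grip_force: 12.7
```

Request:
step_arm(
  commands=[
    [0, [-15, 0, 0], 0],
    [0, [-15, 0, -60], 0],
    [60, [-15, 0, -120], 0],
    [60, [-70, -60, -160], 0],
    [60, [-125, -120, -160], 0],
    [60, [-180, -180, -160], 0],
    [60, [-180, -240, -160], 0],
    [60, [-180, -300, -160], 0],
    [60, [-180, -300, -160], 0],
  ],
)

```text
t: 5.45
tool_pos: [0.5093, 0.282, 0.392]
tool_rot: [-3.139, 0.081, -0.006]
contact_force: [0.6, 0.1, -0.5]
opening: 0.0512
grip_force: 0.0
```

```bash
python3 - <<'E'
from h import *
im=eyes.get_image('top'); cv2.imwrite('pics/top2.png',im[:,:,::-1]); cv2.imwrite('pics/side2.png',eyes.get_image('side')[:,:,::-1])
v=np.hstack([im[70:270,265:385],im[70:270,265:385]*0][:1]); v=cv2.resize(v,None,fx=2.4,fy=2.4)
w=cv2.resize(im,None,fx=.75,fy=.75); c=np.zeros((480,288+480,3),np.uint8); c[:,:288]=v; c[:360,288:]=w
cv2.imwrite('pics/c2.png',c[:,:,::-1])
E
```

```text
(no output)
```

View pics/c2.png

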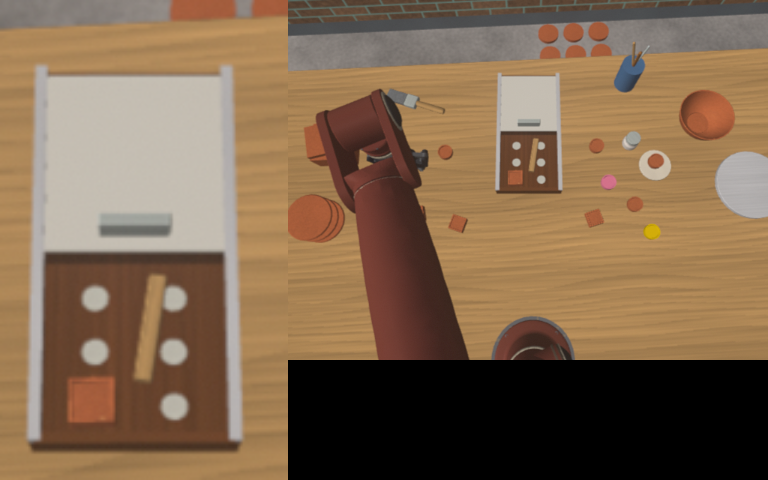

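The cover is fully open. The wooden tool lies lengthwise near (327,206), all five free spots are clear, and no fourth square shows in the area the arm hid before.

```bash
cat >> h.py <<'E'
def fitbox(A,B):
    a=A.mean(0);b=B.mean(0); H=(A-a).T@(B-b); th=np.arctan2(H[0,1]-H[1,0],H[0,0]+H[1,1])
    Rm=np.array([[np.cos(th),-np.sin(th)],[np.sin(th),np.cos(th)]]); return th,b-Rm@a,Rm
def squares(im,n="top",z=.013,amin=250,amax=900):
    for u,v,a,c in blobs(im,(5,135,90),(12,200,255),amin,amax):
        (_,_),(s,t),_=cv2.minAreaRect(c)
        print((round(u),round(v)),int(a),"w",np.round(p2w(n,u,v,z),4),"rect",np.round(rect_w(n,c,z),3),"fill",round(a/s/t,2))
E
python3 - <<'E'
from h import *
im=cv2.imread('pics/top2.png')[:,:,::-1].copy()
P={}
pts=[]
for u,v,a,c in blobs(im,(0,0,120),(180,60,255),30,250):
    if 285<u<360 and 180<v<255: pts.append((u,v))
W=np.array([p2w("top",*p,.008) for p in pts]); print(np.round(pts),np.round(W,4))
pl=np.array([[-56,-39],[0,39],[0,-39],[56,39],[56,-39]])/1000
th,t,Rm=0,np.array([.57,-.024]),np.eye(2)
for _ in range(3):
    idx=[np.argmin(np.linalg.norm(pl@Rm.T+t-w,axis=1)) for w in W]; th,t,Rm=fitbox(pl[idx],W)
print("box",t,np.degrees(th),"res",np.round((pl[idx]@Rm.T+t-W)*1000,1).tolist())
print("places",{k:np.round(Rm@np.array(p)/1000+t,4).tolist() for k,p in zip(range(1,7),[(-56,39),(-56,-39),(0,39),(0,-39),(56,39),(56,-39)])})
h=cv2.cvtColor(im,cv2.COLOR_RGB2HSV); print("stick hsv",h[206,327],"wood",h[215,320])
for u,v,a,c in blobs(im[185:240,300:350].copy(),(12,60,150),(25,200,255),50,2000):
    c=c+[[300,185]]; print("stick",u+300,v+185,a,np.round(p2w("top",u+300,v+185,.016),4),np.round(rect_w("top",c,.018),3))
squares(im)
i0=cv2.imread('pics/top0.png')[:,:,::-1].copy();print("t0");squares(i0)
for u,v,a,c in blobs(i0[215:285,90:170].copy(),(5,80,100),(16,255,255),800): print("mat",u+90,v+215,a,p2w("top",u+90,v+215,.004))
E
```

```text
[[337. 239.]
 [337. 216.]
 [304. 216.]
 [337. 194.]
 [304. 194.]] [[ 0.5155 -0.0579]
 [ 0.5716 -0.0612]
 [ 0.5759  0.0168]
 [ 0.6272 -0.0657]
 [ 0.6317  0.0139]]
box [ 0.57365013 -0.02237134] -3.408836511486338 res [[-0.0, -0.1], [-0.3, -0.1], [0.1, -0.2], [0.0, 1.1], [0.2, -0.7]]
places {1: [0.5201, 0.0199], 2: [0.5154, -0.058], 3: [0.576, 0.0166], 4: [0.5713, -0.0613], 5: [0.6319, 0.0132], 6: [0.6272, -0.0646]}
stick hsv [ 17 127 179] wood [ 12 143 100]
stick 327.00223214285717 205.9032738095238 224.0 [ 0.5956 -0.0389] [ 5.95000e-01 -3.90000e-02  1.49020e+01  1.07303e+02  7.84870e+01]
(226, 297) 369 w [0.3921 0.2026] rect [ 0.392  0.202 47.158 44.446 68.692] fill 0.9
(408, 290) 380 w [ 0.3851 -0.2097] rect [ 0.385 -0.209 44.664 49.119 15.769] fill 0.9
(462, 272) 313 w [ 0.4206 -0.3385] rect [ 0.421 -0.339 48.833 44.228 86.787] fill 0.79
(490, 214) 272 w [ 0.5542 -0.4224] rect [ 0.554 -0.423 40.933 48.834 40.286] fill 0.81
(209, 202) 270 w [0.6215 0.2407] rect [ 0.621  0.241 42.815 48.386 89.826] fill 0.79
(411, 194) 275 w [ 0.6159 -0.2417] rect [ 0.615 -0.242 43.604 50.838 52.838] 
[... 1019 characters left out ...]
 43.675 42.148] fill 0.77
(411, 194) 279 w [ 0.6156 -0.2418] rect [ 0.616 -0.243 45.489 48.699 84.206] fill 0.77
(349, 71) 324 w [ 0.9591 -0.1174] rect [ 0.962 -0.117 46.124 67.546  0.439] fill 0.79
(383, 69) 319 w [ 0.9589 -0.2055] rect [ 0.96  -0.205 67.26  44.063 86.843] fill 0.82
(417, 67) 319 w [ 0.9593 -0.2934] rect [ 0.961 -0.293 67.712 44.178 86.839] fill 0.82
(346, 45) 461 w [ 1.0369 -0.1169] rect [ 1.037 -0.117 65.659 69.574 86.844] fill 0.8
(380, 43) 462 w [ 1.0367 -0.2048] rect [ 1.037 -0.206 65.476 73.077 85.245] fill 0.77
(413, 41) 471 w [ 1.0367 -0.2928] rect [ 1.037 -0.293 65.615 71.02  84.237] fill 0.82
mat 129.30864078605146 250.32630125549883 5190.5 [0.51630339 0.42844808]
```

```bash
python3 -c "
from h import *
go(.595,-.039,.237,78.5)"
```

```text
go (0.595, -0.039, 0.237, 78.5) shift [100.6, 318.5, -1.0] yaw 8.8 | grasp [0.51  0.284 0.237] ydir -92.7 t 5.55
```

Request:
step_arm(
  commands=[
    [47, [100.6, 318.5, 0], 8.8],
    [47, [100.6, 318.5, 0], 8.8],
    [47, [100.6, 318.5, 0], 8.8],
    [47, [100.6, 318.5, 0], 8.8],
    [47, [100.6, 318.5, 0], 8.8],
    [47, [100.6, 318.5, 0], 8.8],
    [47, [100.6, 318.5, 60], 8.8],
    [47, [100.6, 318.5, 120], 8.8],
    [47, [100.6, 318.5, 160], 8.8],
    [47, [100.6, 318.5, 175], 8.8],
    [47, [100.6, 318.5, 175], 8.8],
  ],
)

```text
t: 6.92
tool_pos: [0.5937, -0.0436, 0.2156]
tool_rot: [-3.125, 0.323, 0.001]
contact_force: [-0.2, -0.4, -0.3]
opening: 0.0403
grip_force: 0.0
```

```bash
python3 -c "
from h import *
go(.595,-.039,.0285,78.5)
im=eyes.get_image('side');cv2.imwrite('pics/side3.png',im[150:310,200:400,::-1].repeat(3,0).repeat(3,1))"
```

```text
go (0.595, -0.039, 0.0285, 78.5) shift [0.5, -4.8, 32.1] yaw -0.3 | grasp [ 0.594 -0.044  0.061] ydir -101.8 t 6.925
```

View pics/side3.png

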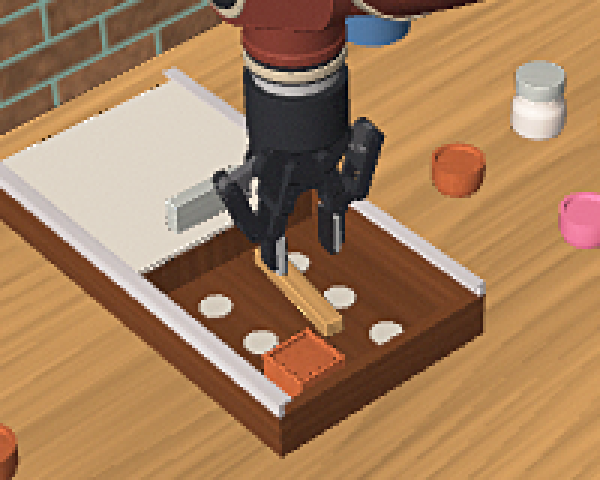

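Fingers straddle the tool, a few mm off to the right.

Request:
step_arm(
  commands=[
    [47, [0, -4, 15], 0],
    [47, [0, -4, 32], 0],
    [47, [0, -4, 32], 0],
    [0, [0, -4, 32], 0],
    [0, [0, -4, 32], 0],
    [0, [0, -4, 32], 0],
    [0, [0, -4, 32], 0],
    [0, [0, -4, 20], 0],
    [0, [0, -4, -30], 0],
    [0, [0, -4, -80], 0],
    [0, [0, -4, -80], 0],
  ],
  squeeze=60,
)

```text
t: 8.35
tool_pos: [0.5963, -0.0402, 0.3028]
tool_rot: [3.124, -0.323, 0.018]
contact_force: [0.5, 0.1, -1.0]
opening: 0.0161
grip_force: 61.2
```

```bash
python3 -c "
from h import *
go(.516,.428,.141,85); go(.516,.428,.026,85)"
```

```text
go (0.516, 0.428, 0.141, 85) shift [-176.4, -441.8, 4.8] yaw -6.8 | grasp [ 0.598 -0.041  0.148] ydir -101.8 t 8.35
go (0.516, 0.428, 0.026, 85) shift [-177.7, -441.8, 119.8] yaw -6.8 | grasp [ 0.598 -0.041  0.148] ydir -101.8 t 8.35
```

Request:
step_arm(
  commands=[
    [0, [-22, -55, 0], 0],
    [0, [-44, -110, 0], -6.8],
    [0, [-66, -165, 0], -6.8],
    [0, [-88, -220, 0], -6.8],
    [0, [-110, -275, 0], -6.8],
    [0, [-132, -330, 0], -6.8],
    [0, [-154, -385, 0], -6.8],
    [0, [-176, -441, 0], -6.8],
    [0, [-177, -441, 50], -6.8],
    [0, [-177, -441, 90], -6.8],
    [0, [-177, -441, 90], -6.8],
  ],
)

```text
t: 9.72
tool_pos: [0.5092, 0.4269, 0.2003]
tool_rot: [3.132, -0.137, -0.013]
contact_force: [0.1, -0.3, -0.6]
opening: 0.016
grip_force: 64.3
```

```bash
python3 -c "
from h import *
print(monitor.get_obs()['opening'],monitor.get_obs()['grip_force'])
go(.516,.428,.026,85)"
```

```text
0.015978847506121722 64.28839802742004
go (0.516, 0.428, 0.026, 85) shift [8.1, -2.9, 19.2] yaw 0.0 | grasp [0.508 0.426 0.045] ydir -95.0 t 9.725
```

Request:
step_arm(
  commands=[
    [0, [8, -3, 10], 0],
    [0, [8, -3, 19], 0],
    [0, [8, -3, 19], 0],
    [45, [8, -3, 19], 0],
    [45, [8, -3, 19], 0],
    [45, [8, -3, 19], 0],
    [80, [8, -3, -30], 0],
    [80, [8, -3, -90], 0],
    [80, [8, -3, -90], 0],
  ],
)

```text
t: 10.85
tool_pos: [0.5215, 0.4316, 0.3039]
tool_rot: [-3.131, 0.137, -0.017]
contact_force: [0.1, 0.4, 0.3]
opening: 0.0683
grip_force: 0.0
```

```bash
python3 - <<'E'
from h import *
go(.427,.327,.134,98.5)
im=eyes.get_image('top');cv2.imwrite('pics/top4.png',im[:,:,::-1])
s=eyes.get_image('side');cv2.imwrite('pics/side4.png',s[:,:,::-1])
a=cv2.resize(im[180:330,80:280],None,fx=1.8,fy=1.8);b=cv2.resize(s[260:460,70:320],None,fx=1.6,fy=1.35)
cv2.imwrite('pics/c4.png',np.hstack([a,b])[:,:,::-1])
squares(im)
E
```

```text
go (0.427, 0.327, 0.134, 98.5) shift [-86.8, 113.9, 13.1] yaw -13.5 | grasp [0.523 0.433 0.149] ydir -95.0 t 10.85
(225, 297) 354 w [0.3924 0.2033] rect [ 0.393  0.204 44.625 44.438 68.509] fill 0.91
(408, 290) 379 w [ 0.3851 -0.2098] rect [ 0.385 -0.21  44.688 49.119 15.769] fill 0.9
(171, 285) 362 w [0.4267 0.3275] rect [ 0.427  0.327 47.43  44.151  8.513] fill 0.87
(462, 272) 312 w [ 0.4207 -0.3388] rect [ 0.421 -0.339 48.86  44.228 86.787] fill 0.78
(490, 214) 274 w [ 0.5543 -0.4225] rect [ 0.554 -0.423 41.364 48.461 37.831] fill 0.81
(209, 202) 260 w [0.6223 0.241 ] rect [ 0.622  0.241 46.484 43.675 42.148] fill 0.77
(411, 194) 279 w [ 0.6158 -0.2418] rect [ 0.616 -0.243 45.489 48.808 84.206] fill 0.77
(78, 172) 319 w [0.7159 0.5582] rect [  0.712   0.55  105.771  39.646  27.639] fill 0.48
(349, 70) 319 w [ 0.9593 -0.1178] rect [ 0.962 -0.117 46.124 67.332  0.439] fill 0.78
(383, 69) 316 w [ 0.9589 -0.2054] rect [ 0.96  -0.205 67.26  44.063 86.843] fill 0.81
(417, 67) 324 w [ 0.9591 -0.2937] rect [ 0.961 -0.293 67.892 44.178 86.839] fill 0.83
(346, 44) 463 w [ 1.0369 -0.1169] rect [ 1.037 -0.117 65.659 69.574 86.844] fill 0.81
(380, 43) 462 w [ 1.0366 -0.2048] rect [ 1.036 -0.204 66.258 72.19  45.221] fill 0.78
(413, 41) 473 w [ 1.0366 -0.2928] rect [ 1.037 -0.293 65.615 71.02  84.237] fill 0.82
```

View pics/c4.png

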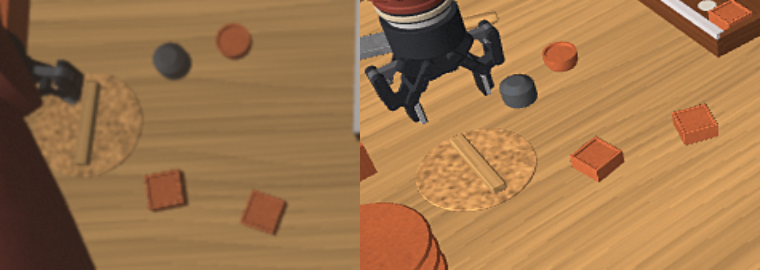

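The tool lies on the mat. Square C is next, at (171,285) in the top view.

Request:
step_arm(
  commands=[
    [80, [-45, 57, 0], -8],
    [80, [-87, 114, 10], -13.5],
    [80, [-87, 114, 40], -13.5],
    [80, [-87, 114, 80], -13.5],
    [80, [-87, 114, 80], -13.5],
    [80, [-87, 114, 80], -13.5],
  ],
)

```text
t: 11.7
tool_pos: [0.4233, 0.3246, 0.216]
tool_rot: [3.133, 0.233, -0.0]
contact_force: [1.0, 0.9, 0.2]
opening: 0.068
grip_force: 0.0
```

```bash
python3 -c "
from h import *
go(.4267,.3275,.022,98.5)"
```

```text
go (0.427, 0.328, 0.022, 98.5) shift [3.9, -2.4, 39.0] yaw -0.0 | grasp [0.423 0.325 0.061] ydir -81.5 t 11.7
```

Request:
step_arm(
  commands=[
    [80, [3.5, -2.5, 20], 0],
    [80, [3.5, -2.5, 39], 0],
    [80, [3.5, -2.5, 39], 0],
    [0, [3.5, -2.5, 39], 0],
    [0, [3.5, -2.5, 39], 0],
    [0, [3.5, -2.5, 39], 0],
    [0, [3.5, -2.5, 39], 0],
    [0, [3.5, -2.5, 0], 0],
    [0, [3.5, -2.5, -60], 0],
    [0, [3.5, -2.5, -80], 0],
    [0, [3.5, -2.5, -80], 0],
  ],
)

```text
t: 13.08
tool_pos: [0.4265, 0.3275, 0.297]
tool_rot: [-3.132, -0.232, -0.004]
contact_force: [0.1, -0.2, -0.8]
opening: 0.043
grip_force: 62.9
```

```bash
python3 -c "
from h import *
go(.6319,.0132,.141,86.6); go(.6319,.0132,.032,86.6)"
```

```text
go (0.632, 0.013, 0.141, 86.6) shift [156.4, 341.4, 1.1] yaw 11.9 | grasp [0.427 0.328 0.142] ydir -81.5 t 13.075
go (0.632, 0.013, 0.032, 86.6) shift [156.1, 341.5, 110.1] yaw 11.9 | grasp [0.427 0.328 0.142] ydir -81.5 t 13.075
```

Request:
step_arm(
  commands=[
    [0, [26, 57, 0], 0],
    [0, [52, 114, 0], 6],
    [0, [78, 171, 0], 11.9],
    [0, [104, 228, 0], 11.9],
    [0, [130, 285, 0], 11.9],
    [0, [156, 341, 0], 11.9],
    [0, [156, 341, 0], 11.9],
    [0, [156, 341, 40], 11.9],
    [0, [156, 341, 60], 11.9],
    [0, [156, 341, 60], 11.9],
    [0, [156, 341, 60], 11.9],
  ],
)

```text
t: 14.45
tool_pos: [0.6309, 0.0136, 0.2363]
tool_rot: [3.14, -0.092, 0.001]
contact_force: [0.6, -0.8, 0.3]
opening: 0.0429
grip_force: 62.8
```

```bash
python3 -c "
from h import *
go(.6319,.0132,.0305,86.6);print(monitor.get_obs()['opening'])"
```

```text
go (0.632, 0.013, 0.0305, 86.6) shift [0.9, 0.4, 50.8] yaw 0.0 | grasp [0.631 0.014 0.081] ydir -93.4 t 14.45
0.042861978124227276
```

Request:
step_arm(
  commands=[
    [0, [1, 0, 25], 0],
    [0, [1, 0, 45], 0],
    [0, [1, 0, 51], 0],
    [0, [1, 0, 51], 0],
    [62, [1, 0, 51], 0],
    [62, [1, 0, 51], 0],
    [62, [1, 0, 40], 0],
    [62, [1, 0, 0], 0],
    [70, [1, 0, -60], 0],
    [80, [-50, -40, -60], 0],
    [80, [-100, -80, -60], 0],
    [80, [-150, -130, -60], 0],
  ],
)

```text
t: 15.95
tool_pos: [0.4954, 0.1437, 0.2967]
tool_rot: [-3.14, 0.096, -0.003]
contact_force: [0.4, 1.0, 0.7]
opening: 0.068
grip_force: 0.0
```

```bash
python3 - <<'E'
from h import *
im=eyes.get_image('top');cv2.imwrite('pics/top5.png',im[:,:,::-1])
cv2.imwrite('pics/c5.png',cv2.resize(im[170:310,200:430],None,fx=3,fy=3)[:,:,::-1])
squares(im,z=.013);print('bay z21');squares(im[185:260,270:375].copy()*1,z=.021) if 0 else None
for u,v,a,c in blobs(im,(5,135,90),(12,200,255),200,900):
    if 285<u<360 and 180<v<255: print((u,v),np.round(p2w('top',u,v,.021),4),np.round(rect_w('top',c,.021),3))
go(.3924,.203,.122,68.6)
E
```

```text
(408, 290) 381 w [ 0.3849 -0.2098] rect [ 0.385 -0.21  44.815 49.009 14.929] fill 0.9
(462, 272) 314 w [ 0.4206 -0.3385] rect [ 0.42  -0.338 44.1   47.583 39.284] fill 0.8
(490, 214) 272 w [ 0.5542 -0.4224] rect [ 0.554 -0.423 40.933 48.834 40.286] fill 0.81
(411, 194) 278 w [ 0.6157 -0.2418] rect [ 0.616 -0.243 45.489 48.808 84.206] fill 0.77
(349, 71) 323 w [ 0.9592 -0.1177] rect [ 0.962 -0.117 46.17  67.071  0.25 ] fill 0.79
(383, 69) 318 w [ 0.9588 -0.2056] rect [ 0.96  -0.205 67.386 44.063 86.843] fill 0.82
(417, 67) 321 w [ 0.9592 -0.2935] rect [ 0.961 -0.293 67.712 44.178 86.839] fill 0.82
(346, 45) 463 w [ 1.0368 -0.1169] rect [ 1.037 -0.117 65.659 69.574 86.844] fill 0.81
(380, 43) 464 w [ 1.0365 -0.2048] rect [ 1.036 -0.204 66.258 72.19  45.221] fill 0.78
(413, 41) 474 w [ 1.0365 -0.2929] rect [ 1.037 -0.293 65.615 71.02  84.237] fill 0.83
bay z21
go (0.392, 0.203, 0.122, 68.6) shift [-101.2, -49.1, 19.1] yaw 18.2 | grasp [0.491 0.148 0.14 ] ydir -93.2 t 16.0
```

View pics/c5.png

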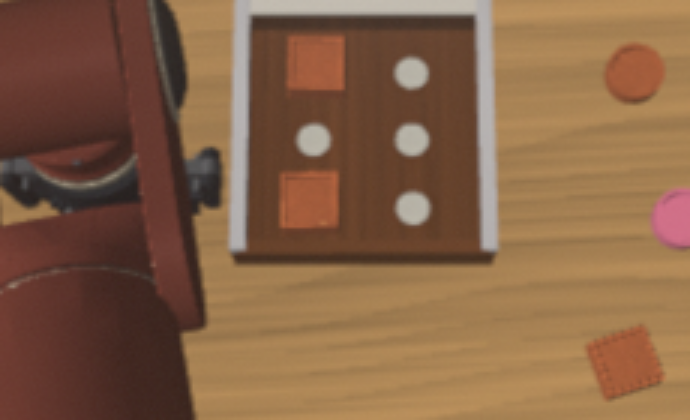

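Square C sits centred and aligned on place 5. Next is A, which the arm hides from the top camera, so I check it in the side view.

Request:
step_arm(
  commands=[
    [80, [-50, -25, 0], 9],
    [80, [-101, -49, 0], 18.2],
    [80, [-101, -49, 20], 18.2],
    [80, [-101, -49, 60], 18.2],
    [80, [-101, -49, 80], 18.2],
    [80, [-101, -49, 80], 18.2],
  ],
)

```text
t: 16.75
tool_pos: [0.3982, 0.1976, 0.2146]
tool_rot: [3.084, -0.589, -0.004]
contact_force: [0.4, -0.1, 0.1]
opening: 0.0683
grip_force: 0.0
```

```bash
python3 - <<'E'
from h import *
im=eyes.get_image('side');u,v=w2p('side',[.3924,.203,.013]);print(u,v)
u,v=int(u),int(v);cv2.imwrite('pics/c6.png',cv2.resize(im[v-50:v+50,u-60:u+60],None,fx=4,fy=4)[:,:,::-1])
for u,v,a,c in blobs(im,(5,135,90),(12,200,255),100,2000):
    if 200<u<330 and 300<v<420: print((u,v),a,np.round(p2w('side',u,v,.013),4))
go(.3924,.203,.022,68.6)
E
```

```text
279.12498375416914 350.8412149187118
(279.02114103677957, 351.71300318563567) 575.5 [0.3909 0.2046]
go (0.392, 0.203, 0.022, 68.6) shift [-7.9, -2.5, 39.0] yaw -0.2 | grasp [0.399 0.198 0.061] ydir -111.6 t 16.8
```

View pics/c6.png

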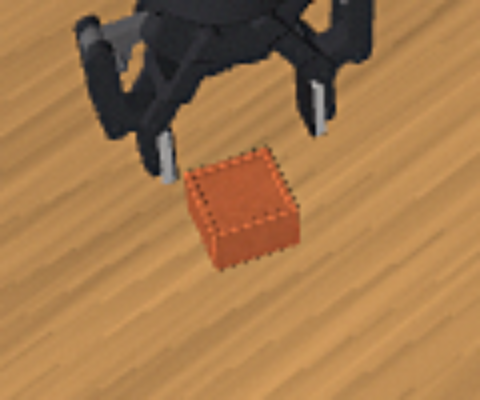

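The side view shows A where expected and the fingers aligned with its faces. I correct by 8 mm and grasp.

Request:
step_arm(
  commands=[
    [80, [-7.5, -2.5, 10], 0],
    [80, [-7.5, -2.5, 30], 0],
    [80, [-7.5, -2.5, 39], 0],
    [80, [-7.5, -2.5, 39], 0],
    [0, [-7.5, -2.5, 39], 0],
    [0, [-7.5, -2.5, 39], 0],
    [0, [-7.5, -2.5, 39], 0],
    [0, [-7.5, -2.5, 39], 0],
    [0, [-7.5, -2.5, 0], 0],
    [0, [-7.5, -2.5, -60], 0],
    [0, [-7.5, -2.5, -80], 0],
    [0, [-7.5, -2.5, -80], 0],
  ],
)

```text
t: 18.3
tool_pos: [0.3933, 0.203, 0.2974]
tool_rot: [-3.084, 0.589, -0.005]
contact_force: [0.2, -0.7, -0.6]
opening: 0.0428
grip_force: 62.2
```

```bash
python3 -c "
from h import *
go(.6272,-.0646,.141,86.6)"
```

```text
go (0.627, -0.065, 0.141, 86.6) shift [315.6, 163.0, 1.9] yaw -18.2 | grasp [0.394 0.203 0.142] ydir -111.6 t 18.3
```

Request:
step_arm(
  commands=[
    [0, [53, 27, 0], 0],
    [0, [105, 54, 0], -9],
    [0, [158, 81, 0], -18.2],
    [0, [210, 108, 0], -18.2],
    [0, [263, 136, 0], -18.2],
    [0, [315.5, 163, 0], -18.2],
    [0, [315.5, 163, 0], -18.2],
    [0, [315.5, 163, 40], -18.2],
    [0, [315.5, 163, 60], -18.2],
    [0, [315.5, 163, 60], -18.2],
    [0, [315.5, 163, 60], -18.2],
  ],
)

```text
t: 19.68
tool_pos: [0.6263, -0.0645, 0.2365]
tool_rot: [3.14, -0.093, 0.002]
contact_force: [0.7, 0.4, -0.4]
opening: 0.0427
grip_force: 62.1
```

```bash
python3 -c "
from h import *
go(.6272,-.0646,.0305,86.6);print(monitor.get_obs()['opening'])"
```

```text
go (0.627, -0.065, 0.0305, 86.6) shift [0.7, 0.0, 51.0] yaw 0.0 | grasp [ 0.626 -0.065  0.082] ydir -93.4 t 19.675
0.042728644928136925
```

Request:
step_arm(
  commands=[
    [0, [0.7, 0, 25], 0],
    [0, [0.7, 0, 45], 0],
    [0, [0.7, 0, 51], 0],
    [0, [0.7, 0, 51], 0],
    [62, [0.7, 0, 51], 0],
    [62, [0.7, 0, 51], 0],
    [62, [0.7, 0, 40], 0],
    [62, [0.7, 0, 0], 0],
    [70, [0.7, 0, -60], 0],
    [80, [-50, 25, -60], 0],
    [80, [-100, 50, -60], 0],
    [80, [-150, 75, -60], 0],
  ],
)

```text
t: 21.18
tool_pos: [0.4705, -0.1312, 0.2967]
tool_rot: [3.139, -0.093, 0.002]
contact_force: [-0.5, -0.6, 1.0]
opening: 0.0686
grip_force: 0.0
```

```bash
python3 - <<'E'
from h import *
im=eyes.get_image('top');cv2.imwrite('pics/top7.png',im[:,:,::-1])
cv2.imwrite('pics/c7.png',cv2.resize(im[170:320,100:500],None,fx=2,fy=2)[:,:,::-1])
squares(im[:,:440],z=.013,amin=200)
go(.385,-.2097,.122,105)
E
```

```text
(218, 194) 268 w [0.64   0.2196] rect [ 0.64   0.219 43.071 48.753 89.552] fill 0.78
(349, 70) 318 w [ 0.9595 -0.1177] rect [ 0.962 -0.117 45.865 66.661  0.251] fill 0.78
(383, 69) 318 w [ 0.9588 -0.2054] rect [ 0.96  -0.205 67.26  44.063 86.843] fill 0.82
(417, 67) 322 w [ 0.9591 -0.2936] rect [ 0.961 -0.293 67.892 44.178 86.839] fill 0.83
(346, 45) 462 w [ 1.0368 -0.1168] rect [ 1.037 -0.117 65.659 69.574 86.844] fill 0.8
(380, 43) 462 w [ 1.0366 -0.2047] rect [ 1.037 -0.206 65.435 73.077 85.245] fill 0.77
(413, 41) 474 w [ 1.0365 -0.2929] rect [ 1.037 -0.293 65.615 71.02  84.237] fill 0.83
go (0.385, -0.21, 0.122, 105) shift [-75.0, 82.3, 17.9] yaw -18.5 | grasp [ 0.465 -0.132  0.139] ydir -93.5 t 21.225
```

View pics/c7.png

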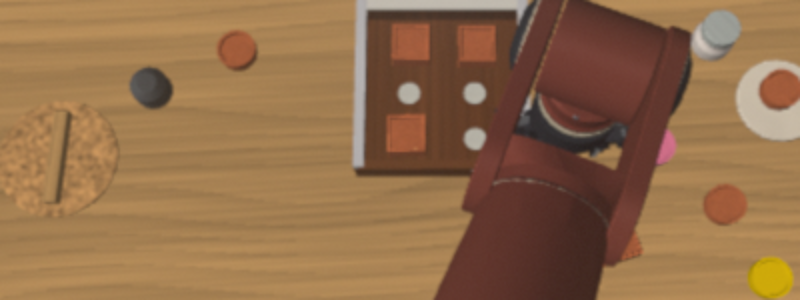

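A is on place 6. The knock hit a round dish on the left (now at 218,194), still well outside the box. B's corner shows where it was.

Request:
step_arm(
  commands=[
    [80, [-37, 41, 0], -9],
    [80, [-75, 82, 0], -18.5],
    [80, [-75, 82, 20], -18.5],
    [80, [-75, 82, 60], -18.5],
    [80, [-75, 82, 80], -18.5],
    [80, [-75, 82, 80], -18.5],
  ],
)

```text
t: 21.98
tool_pos: [0.3915, -0.2078, 0.2146]
tool_rot: [-3.112, -0.412, 0.004]
contact_force: [0.5, 0.8, -0.4]
opening: 0.0684
grip_force: 0.0
```

```bash
python3 - <<'E'
from h import *
for n in('side','top'):
    im=eyes.get_image(n);p=w2p(n,[.385,-.2097,.013]);print(n,p)
    for u,v,a,c in blobs(im,(5,135,90),(12,200,255),40,2000):
        if np.hypot(u-p[0],v-p[1])<60: print((u,v),a,np.round(p2w(n,u,v,.013),4))
    cv2.imwrite(f'pics/{n}8.png',im[:,:,::-1])
go(.385,-.2097,.022,105)
E
```

```text
side [416.19291506 253.8040451 ]
top [407.77635158 290.35958275]
(444.2059282371295, 332.3832553302132) 320.5 [ 0.2871 -0.2807]
(392.7451768488746, 292.8365487674169) 622.0 [ 0.3813 -0.1751]
(439.78009141696293, 264.6300152361605) 1969.0 [ 0.4401 -0.2895]
go (0.385, -0.21, 0.022, 105) shift [-7.8, -1.0, 39.8] yaw 0.1 | grasp [ 0.393 -0.209  0.062] ydir -74.9 t 22.075
```

Request:
step_arm(
  commands=[
    [80, [-7.5, -1, 10], 0],
    [80, [-7.5, -1, 30], 0],
    [80, [-7.5, -1, 39], 0],
    [80, [-7.5, -1, 39], 0],
    [0, [-7.5, -1, 39], 0],
    [0, [-7.5, -1, 39], 0],
    [0, [-7.5, -1, 39], 0],
    [0, [-7.5, -1, 39], 0],
    [0, [-7.5, -1, 0], 0],
    [0, [-7.5, -1, -60], 0],
    [0, [-7.5, -1, -80], 0],
    [0, [-7.5, -1, -80], 0],
  ],
)

```text
t: 23.58
tool_pos: [0.385, -0.2094, 0.2973]
tool_rot: [3.112, 0.412, 0.004]
contact_force: [-0.0, -0.7, -1.1]
opening: 0.0426
grip_force: 62.2
```

```bash
python3 -c "
from h import *
go(.5713,-.0613,.141,86.6)"
```

```text
go (0.571, -0.061, 0.141, 86.6) shift [218.1, -95.0, 1.5] yaw 18.5 | grasp [ 0.385 -0.21   0.142] ydir -74.9 t 23.575
```

Request:
step_arm(
  commands=[
    [0, [44, -19, 0], 6],
    [0, [88, -38, 0], 12],
    [0, [132, -57, 0], 18.5],
    [0, [176, -76, 0], 18.5],
    [0, [218, -95, 0], 18.5],
    [0, [218, -95, 0], 18.5],
    [0, [218, -95, 40], 18.5],
    [0, [218, -95, 60], 18.5],
    [0, [218, -95, 60], 18.5],
    [0, [218, -95, 60], 18.5],
  ],
)

```text
t: 24.82
tool_pos: [0.5706, -0.0611, 0.2364]
tool_rot: [3.14, -0.094, 0.001]
contact_force: [0.4, -0.0, -0.7]
opening: 0.0433
grip_force: 62.1
```

```bash
python3 -c "
from h import *
go(.5713,-.0613,.0305,86.6);print(monitor.get_obs()['opening'])"
```

```text
go (0.571, -0.061, 0.0305, 86.6) shift [0.6, 0.1, 50.9] yaw -0.0 | grasp [ 0.571 -0.061  0.081] ydir -93.4 t 24.825
0.043291751171762496
```

Request:
step_arm(
  commands=[
    [0, [0.6, 0, 25], 0],
    [0, [0.6, 0, 45], 0],
    [0, [0.6, 0, 51], 0],
    [0, [0.6, 0, 51], 0],
    [62, [0.6, 0, 51], 0],
    [62, [0.6, 0, 51], 0],
    [62, [0.6, 0, 40], 0],
    [62, [0.6, 0, 0], 0],
    [60, [0.6, 0, -60], 0],
    [30, [0, 50, -110], 0],
    [0, [0, 110, -110], 0],
    [0, [0, 160, -110], 0],
  ],
)

```text
t: 26.32
tool_pos: [0.5609, -0.2222, 0.3487]
tool_rot: [3.138, -0.093, 0.006]
contact_force: [0.7, -0.2, -0.2]
opening: 0.0002
grip_force: 0.0
```

```bash
python3 - <<'E'
from h import *
im=eyes.get_image('top');cv2.imwrite('pics/top9.png',im[:,:,::-1])
s=eyes.get_image('side')
cv2.imwrite('pics/c9.png',np.hstack([cv2.resize(im[90:270,265:385],(320,480)),cv2.resize(s[160:310,190:370],(480,480*150//180)).copy() if 0 else cv2.resize(s[160:310,190:370],(480,480))])[:,:,::-1])
cr=im[180:255,285:360].copy()
for u,v,a,c in blobs(cr,(3,150,125),(12,220,255),100,900): 
    print(np.round(p2w('top',u+285,v+180,.021),4),np.round(rect_w('top',c+[[285,180]],.021),3))
E
```

```text
[0.524  0.0224] [5.2500e-01 2.3000e-02 4.4252e+01 4.5683e+01 8.6957e+01]
[ 0.5744 -0.0619] [ 5.7400e-01 -6.2000e-02  4.4836e+01  4.6904e+01  8.6467e+01]
[ 0.6284 -0.067 ] [ 6.3000e-01 -6.7000e-02  4.3008e+01  4.5612e+01  8.6437e+01]
[0.6352 0.0113] [6.3500e-01 1.2000e-02 4.5034e+01 4.2936e+01 8.6810e+01]
```

View pics/c9.png

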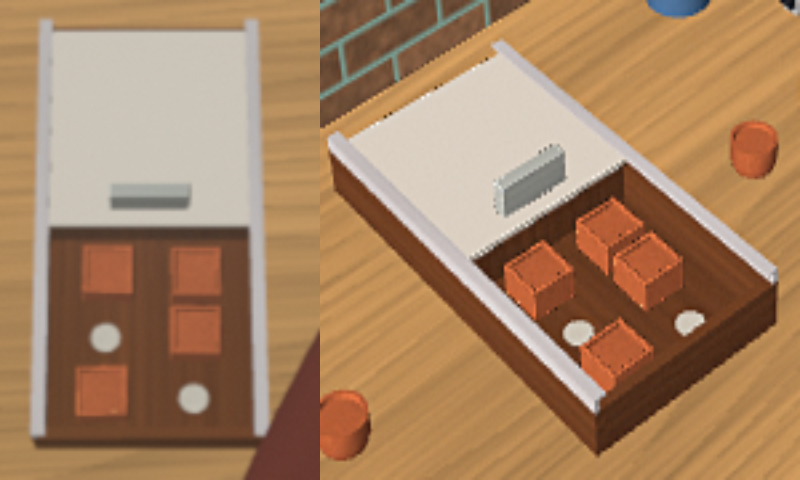

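All four squares stand within about 4 mm of their places and aligned. Next I close the cover by pushing the bar from its far side.

```bash
python3 -c "
from h import *
go(.7205,-.0311,.194,86.6)"
```

```text
go (0.721, -0.031, 0.194, 86.6) shift [147.0, -204.0, -2.0] yaw -0.3 | grasp [ 0.561 -0.225  0.192] ydir -93.7 t 26.425
```

Request:
step_arm(
  commands=[
    [0, [37, -51, 0], 0],
    [0, [74, -102, 0], 0],
    [0, [111, -153, 0], 0],
    [0, [147, -204, 0], 0],
    [0, [147, -204, 0], 0],
    [0, [147, -204, 50], 0],
    [0, [147, -204, 90], 0],
    [0, [147, -204, 90], 0],
  ],
)

```text
t: 27.42
tool_pos: [0.7175, -0.0255, 0.2509]
tool_rot: [-3.139, 0.094, 0.015]
contact_force: [0.2, 0.1, -0.3]
opening: -0.0003
grip_force: 0.0
```

```bash
python3 -c "
from h import *
go(.7205,-.0311,.075,86.6)"
```

```text
go (0.721, -0.031, 0.075, 86.6) shift [4.9, 5.5, 20.9] yaw -0.0 | grasp [ 0.716 -0.025  0.096] ydir -93.4 t 27.425
```

Request:
step_arm(
  commands=[
    [0, [3, 5, 15], 0],
    [0, [3, 5, 21], 0],
    [0, [-10, 5, 21], 0],
    [0, [-30, 5, 21], 0],
    [0, [-50, 5, 21], 0],
    [0, [-70, 5, 21], 0],
    [0, [-90, 5, 21], 0],
    [0, [-110, 5, 21], 0],
    [0, [-130, 5, 21], 0],
    [0, [-150, 5, 21], 0],
    [0, [-170, 5, 21], 0],
    [0, [-180, 5, 21], 0],
  ],
)

```text
t: 28.92
tool_pos: [0.5393, -0.02, 0.236]
tool_rot: [3.139, -0.094, 0.006]
contact_force: [3.3, -2.1, -0.3]
opening: 0.0002
grip_force: 1.5
```

```bash
python3 -c "
from h import *
go(.5168,-.019,.075,86.6)"
```

```text
go (0.517, -0.019, 0.075, 86.6) shift [-23.1, 0.2, 5.9] yaw -0.0 | grasp [ 0.54  -0.02   0.081] ydir -93.4 t 28.925
```

Request:
step_arm(
  commands=[
    [0, [-10, 0, 0], 0],
    [0, [-16, 0, 0], 0],
    [0, [-20, 0, 0], 0],
    [0, [-23, 0, 0], 0],
    [0, [-25, 0, 0], 0],
    [0, [-27, 0, 0], 0],
  ],
)

```text
t: 29.68
tool_pos: [0.5149, -0.0183, 0.2352]
tool_rot: [-3.14, 0.095, -0.019]
contact_force: [19.5, 0.1, -11.4]
opening: -0.0
grip_force: 10.0
```

Stop reached (19.5 N). I back off, lift and check.

Request:
step_arm(
  commands=[
    [0, [15, 0, 0], 0],
    [0, [15, 0, -50], 0],
    [0, [15, 0, -110], 0],
    [0, [0, 60, -110], 0],
    [0, [0, 120, -110], 0],
    [0, [0, 180, -110], 0],
    [0, [0, 240, -110], 0],
    [0, [0, 240, -110], 0],
  ],
)

```text
t: 30.68
tool_pos: [0.4978, -0.2609, 0.3436]
tool_rot: [-3.138, 0.102, 0.005]
contact_force: [0.2, 0.3, 0.3]
opening: -0.0
grip_force: 0.0
```

```bash
python3 - <<'E'
from h import *
im=eyes.get_image('top'); cv2.imwrite('pics/top10.png',im[:,:,::-1])
cr=im[225:255,300:345]; h=cv2.cvtColor(cr,cv2.COLOR_RGB2HSV)
for u,v,a,c in blobs(cr.copy(),(0,0,60),(180,60,190),60): print("bar",np.round(p2w('top',u+300,v+225,.06),4),a)
print("shut bar expected",.5737-.075*.998,-.0224+.075*.0595, monitor.get_obs()['contact_force'])
E
```

```text
bar [ 0.4983 -0.0186] 286.5
shut bar expected 0.49885 -0.017937500000000002 [ 0.39879205  0.7852236  -0.05645139]
```

View pics/top10.png

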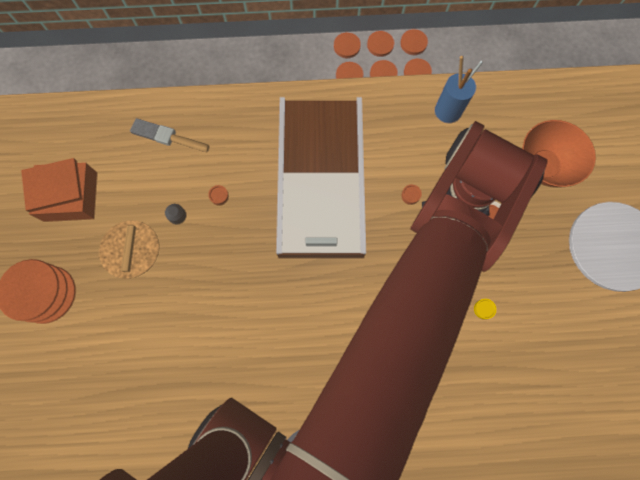

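The cover is shut (bar at 321,241, 0.5 mm from the expected point), the tool is on the mat (129,249), no squares are left on the visible table, and the arm is clear of everything.

```bash
python3 -c "
from station import finish_job
print(finish_job())"
```

```text
the job is handed in; nothing more can be done
None
```

The job is handed in, with no verdict returned: the wooden tool is on the mat, the three table squares are in the bay with the sample (all within about 4 mm of their spots), the round dishes are outside, and the cover is shut.

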